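# Make up the printmaking loan tray

## Task

Make up the loan tray so that it holds exactly one solvent can, one ink tube and one scraper, each lying lengthwise at the bottom of a compartment of its own: one compartment is filled already, so leave that piece in, add only the two kinds that are missing (either of two alike will do) and leave the spares and everything else where they are. The can stands upright: lay it down on the worktop, let go and take it again round its middle, because it must lie on its narrow side in the tray, where fingers fit only in the channel across the middle. Finish with all three pieces at rest and let go.

Things in the scene. Friction and masses are not known exactly. Their poses are not given: they have to be found in the camera images.
- tray: fixed wooden tray, 182 (x) x 254 (y) x 46 high; origin: centre of its underside, z up. Three equal compartments 162 long (x) x 58 wide, centred at x 0, y -88, 0, +88; floor 2 over the worktop, fences to 46, 30 thick between, 10 outside. A finger channel 50 wide (x -25 to 25), cut to the floor and open at both ends, crosses all at mid-length. One compartment holds a tube or a scraper at the start
- can_mid (a point): flat oblong solvent can with screw cap, about 0.4 kg, 144 tall; body 40 thick (x) x 66 wide (y) x 129 tall, cap 26 across. Stands upright at the start; the worktop right of the tray is otherwise free. Point: its middle, 72 from the foot; z runs to the cap. Fits a compartment only on a narrow side (40 wide, 66 high). Firmly pinched it turns with the fingers; leant over 30 degrees past a foot edge it goes over by itself
- tube_1_mid (a point): crimped aluminium ink tube with a screw cap, lying flat, 134 long, 43 wide, 30 high. Point: its middle, half-way up; x runs along it to the cap, z up. Pinch across its width. At the start in a compartment of the tray, or on the worktop beside the tray
- tube_2_mid (a point): crimped aluminium ink tube with a screw cap, lying flat, 144 long, 48 wide, 33 high. Point: its middle, half-way up; x runs along it to the cap, z up. Pinch across its width. At the start on the worktop
- scraper_1_mid (a point): razor scraper, straight wooden handle and wider flat blade, 150 long; handle (26 wide, 13 thick) reaches just past the middle, blade end 45 wide, 9 thick. Point: its middle, half-way up; x runs along it to the blade, z up. Pinch across the handle 5 to 10 mm behind this point. At the start in a compartment of the tray, or on the worktop beside the tray
- scraper_2_mid (a point): razor scraper, straight wooden handle and wider flat blade, 150 long; handle (26 wide, 13 thick) reaches just past the middle, blade end 45 wide, 9 thick. Point: its middle, half-way up; x runs along it to the blade, z up. Pinch across the handle 5 to 10 mm behind this point. At the start on the worktop
- pad: round printing rubbing pad (baren), 100 across, 40 high with its wooden grip; bystander behind the tray; origin under its centre
- tin: round ink tin 70 across, 61 high; bystander behind the tray; origin under its centre
- jar: glass jar 66 across, 82 high; bystander behind the tray; origin under its centre

How it is judged (in metres and radians):
On the way:
1. the can has been laid down on its side on the worktop, outside the tray, and let go (angle between can_mid's own z axis and vertical between 1.4 and 1.75 rad and height (world z) of can_mid below 0.045 m and horizontal distance between can_mid and tray above 0.14 m and contact force between the fingers and can below 0.1 N), for 0.2 s.
At the end, for the whole second after the job is handed in: Can (on a narrow side), just one tube and just one scraper lie at rest on the floor of a compartment each: middle within 14 mm of its centre line and 18 mm of mid-length, along it within 0.2 rad. The spare tube and scraper lie outside the tray within 30 mm of where they were (x of can_mid in the frame of tray between -0.018 and 0.018 m and (y of can_mid in the frame of tray between -0.102 and -0.074 m or y of can_mid in the frame of tray between -0.014 and 0.014 m or y of can_mid in the frame of tray between 0.074 and 0.102 m) and height (world z) of can_mid below 0.042 m and angle between the z axis of can_mid and the x axis of tray, either way round below 0.2 rad and linear speed of can below 0.02 m/s and ((x of tube_1_mid in the frame of tray between -0.018 and 0.018 m and (y of tube_1_mid in the frame of tray between -0.102 and -0.074 m or y of tube_1_mid in the frame of tray between -0.014 and 0.014 m or y of tube_1_mid in the frame of tray between 0.074 and 0.102 m) and height (world z) of tube_1_mid below 0.025 m and angle between the x axis of tube_1_mid and the x axis of tray, either way round below 0.2 rad and linear speed of tube_1 below 0.02 m/s and distance of tube_2_mid from where it was at the start of the episode below 0.03 m and horizontal distance between tube_2_mid and tray above 0.14 m) or (x of tube_2_mid in the frame of tray between -0.018 and 0.018 m and (y of tube_2_mid in the frame of tray between -0.102 and -0.074 m or y of tube_2_mid in the frame of tray between -0.014 and 0.014 m or y of tube_2_mid in the frame of tray between 0.074 and 0.102 m) and height (world z) of tube_2_mid below 0.025 m and angle between the x axis of tube_2_mid and the x axis of tray, either way round below 0.2 rad and linear speed of tube_2 below 0.02 m/s and distance of tube_1_mid from where it was at the start of the episode below 0.03 m and horizontal distance between tube_1_mid and tray above 0.14 m)) and ((x of scraper_1_mid in the frame of tray between -0.018 and 0.018 m and (y of scraper_1_mid in the frame of tray between -0.102 and -0.074 m or y of scraper_1_mid in the frame of tray between -0.014 and 0.014 m or y of scraper_1_mid in the frame of tray between 0.074 and 0.102 m) and height (world z) of scraper_1_mid below 0.015 m and angle between the x axis of scraper_1_mid and the x axis of tray, either way round below 0.2 rad and linear speed of scraper_1 below 0.02 m/s and distance of scraper_2_mid from where it was at the start of the episode below 0.03 m and horizontal distance between scraper_2_mid and tray above 0.14 m) or (x of scraper_2_mid in the frame of tray between -0.018 and 0.018 m and (y of scraper_2_mid in the frame of tray between -0.102 and -0.074 m or y of scraper_2_mid in the frame of tray between -0.014 and 0.014 m or y of scraper_2_mid in the frame of tray between 0.074 and 0.102 m) and height (world z) of scraper_2_mid below 0.015 m and angle between the x axis of scraper_2_mid and the x axis of tray, either way round below 0.2 rad and linear speed of scraper_2 below 0.02 m/s and distance of scraper_1_mid from where it was at the start of the episode below 0.03 m and horizontal distance between scraper_1_mid and tray above 0.14 m))); the robot touches nothing.
It fails at once if a bystander (rubbing pad, ink tin or jar) is pushed more than 30 mm (distance of any of pad, tin, jar from where it was at the start of the episode above 0.03 m).
It also fails if it takes over 72 s, if anything falls off the work surface, if the arm or the gripper's body presses on something with over 40 N, if the wrist force passes 120 N, or if a joint passes its speed limit or range.

## Robot

A 6-joint arm with a two-finger parallel gripper is mounted at the origin on a cart in front of the work surface, level with it; the furniture and walls round the work are solid. World frame = base frame: x ahead of the robot, y to its left, z up, the work surface at z = 0. Lengths are in mm, angles in rad, forces in N, time in s.
With the tool pointing down it reaches from about 350 to 1000 mm from the base axis. Payload 7.1 kg.
Tool frame: the origin (TCP) lies on the centre line of the jaws, within the pads' length; the fingertips stand 19 mm ahead of it and the grasp point (between the pads) is the TCP; z points along the fingers, y is the direction in which the jaws open and shut (so a half turn about z gives the same grasp; the last joint's range is limited). The gripper opens to 85 mm and grips with 20 to 120 N. Pads are 22 mm wide; open, the fingers measure 114 mm over their backs; the gripper's body (76 mm by 85 mm) begins 54 mm behind the grasp point. The pads swing forward as they close: fully open they stand 13 mm farther back than shut.
Start: joints at [1.317, 0.423, 1.63, -0, 1.089, -0.019], TCP at [145.374, 607.842, 250.319] pointing down, gripper open.
Joint ranges: [-3, 3], [-0.9, 2.11], [0.09, 2.58], [-1.31, 4.45], [0.11, 2.69], [-2.54, 2.54]. Speed limits (rad/s): [2.39, 2.39, 3.01, 3.14, 3.14, 3.14].

## Interface

Orientations are given as a unit quaternion [x, y, z, w].
In Python, from plant import * gives the robot as it stands.
- The arm moves only by the shell command python3 -m pendant 'ROWS' [FORCE]. ROWS is JSON, a list of rows, each a list of 7 numbers: the shift along the world's x, y, z in mm, then the turn, a rotation vector about the world's x, y, z in degrees, then the opening, from 0 (shut) to 1 (fully open). In form: [[tx, ty, tz, ax, ay, az, hand], ...]. A call has 1 to 12 rows; each row shifts and turns the commanded pose from where the row before left it; what a row does not reach is not made up. A row lasts 1/8 s, in which the tool goes at most 62.5 mm and 10.7 degrees, less where a joint would pass 70% of its speed; a pose out of reach is approached as far as the arm can. A call with a gripper value outside its range is refused whole. The fingers move at their own pace and stop on an object; FORCE is the grip in N (left out, the last holds). Time passes only in rows, so rows that do not move let the fingers close. It gives the time, the measured TCP pose, the force and the opening at its end, in the units of the state.
- state(): the state, without advancing time (a new reading comes with each control period).
- grab_frame(name): name is "side" or "top"; returns the picture (400x640x3 uint8, red, green, blue); there is no depth.
- camera_params(name): a dict with "K" (3x3 intrinsics, pixels), "R" (3x3) and "t" (3): a world point X has camera coordinates R X + t. Camera axes: x right, y down, z forward; pixel columns grow to the right and rows downward; lengths in mm; the calibration is good to about 2 mm. A picture is of the moment at which its call begins. camera_params takes no time and is no camera call.
- sign_off(): hands the job in, once; it reports no verdict.
Trained networks look in the newest picture that a camera, given by its name, has taken for a name from the list of things; names that differ only in an ending like _2 or _b are one class to them, and where a whole thing is asked for, a point or a joint stands for the part that bears it (a point fixed in the world has none). Each returns a list of dicts, best first, with "score" (0 to 1); they miss things now and then, are a little off and sometimes report something else, mostly with a low value. They report only what shows in the picture. A call takes as long as a camera call.
- cut_out(camera, label): "mask" (400x640 bool, what is visible of it).
- place_of(camera, label): "centre" ([x, y, z] in mm, in the coordinates of the camera as it stood for that picture, good to about 4 mm: a listed point, or the origin of a listed thing).
The state is a dict: "time_s": time; "joints": joint angles; "dq": joint speeds; "joint_efforts": joint torques, N m; "tcp_pos": TCP position; "ee_rot": TCP orientation; "ft_force": force on the tool from outside, world axes, zero at the start; "wrist_torque": the same for the moment, N m; "finger_gap": finger opening in mm.
Only numpy, scipy, OpenCV 4.12 (cv2) and the standard library are available. Lean on these libraries where they do the work, as an engineer would, in place of code of your own. Each camera call takes 0.05 s, during which the arm holds its last target.

## Working session

There is one attempt and no reset: what is moved stays moved. The work goes in short steps, Python scripts to look and compute and a shell command to move; the robot and the scene stay as the last step left them, time stands still between calls to the robot, and variables do not carry over. Pictures are saved under pics/ and viewed, and the job is handed in when it is done.

```bash
ls; mkdir -p pics
python3 - <<'E'
from plant import *
import cv2
for n in ("side","top"):
    f=grab_frame(n); cv2.imwrite(f"pics/{n}0.png",f[:,:,::-1])
    p=camera_params(n); print(n,p["K"],p["R"],p["t"])
print(state())
E
```

```text
pics
side [[520.25112711   0.         327.00589725]
 [  0.         520.25112711 199.24444107]
 [  0.           0.           1.        ]] [[ 0.92786309 -0.37258455  0.01583827]
 [-0.2231432  -0.58872922 -0.77692021]
 [ 0.29879292  0.71734138 -0.62939982]] [-566.90410493  173.3373334  1436.91616591]
top [[446.38190425   0.         319.45944341]
 [  0.         446.38190425 200.879578  ]
 [  0.           0.           1.        ]] [[ 0.0147847  -0.9998019  -0.01332534]
 [-0.99568698 -0.01350049 -0.09178878]
 [ 0.0915907   0.01462494 -0.99568934]] [ -15.52996085  590.06158715 1497.8842055 ]
{'time_s': 0.1, 'joints': array([ 1.31696791e+00,  4.23750487e-01,  1.63063377e+00,  1.04171459e-05,
        1.08855823e+00, -1.89992298e-02]), 'dq': array([ 0.00173748, -0.00238737, -0.00106316,  0.00019245, -0.00041516,
       -0.00028566]), 'joint_efforts': array([-3.96830947e-04, -5.58421755e+01, -2.82447392e+01, -5.94536559e-06,
        3.04914560e-03,  8.46773617e-06]), 'tcp_pos': array([145.27768503, 607.40070337, 249.62415756]), 'ee_rot': array([ 1.17147370e-01,  9.93114313e-01, -6.68019244e-04, -9.63527583e-05]), 'ft_force': array([ 0.26755481,  0.5182693 , -0.42548778]), 'wrist_torque': array([-0.02691806,  0.0012066 ,  0.00913563]), 'finger_gap': 85.56709070538125}
```

View pics/side0.png

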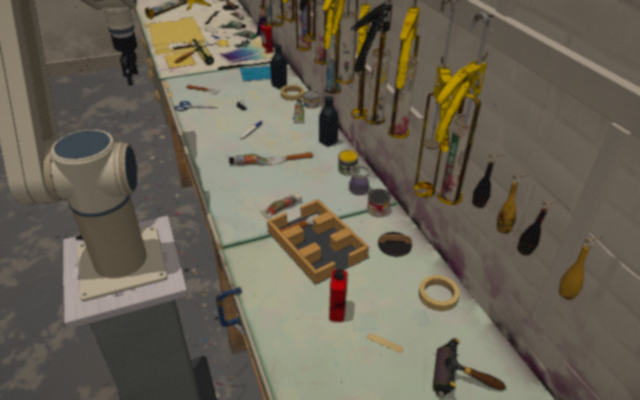

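View pics/top0.png

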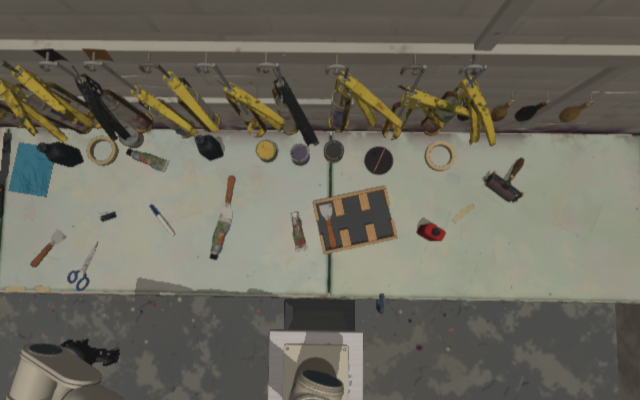

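```bash
cat > h.py <<'E'
from plant import *
import numpy as np, cv2
def px2w(cam,u,v,z):
    p=camera_params(cam);K,R,t=map(np.array,(p["K"],p["R"],p["t"]))
    d=R.T@np.linalg.solve(K,[u,v,1]);c=-R.T@t
    return c+d*(z-c[2])/d[2]
def w2px(cam,X):
    p=camera_params(cam);K,R,t=map(np.array,(p["K"],p["R"],p["t"]))
    q=K@(R@np.array(X,float)+t);return q[:2]/q[2]
def places(cam,l):
    p=camera_params(cam);R,t=np.array(p["R"]),np.array(p["t"])
    return [(round(r["score"],2),np.round(R.T@(np.array(r["centre"])-t),1)) for r in place_of(cam,l)]
def maskrect(m,cam,z):
    ys,xs=np.nonzero(m); 
    P=np.array([px2w(cam,u,v,z)[:2] for u,v in zip(xs,ys)],np.float32)
    return P,cv2.minAreaRect(P)
E
python3 - <<'E'
from h import *
for c in ("top","side"):
    for l in ("tray","can_mid","tube_1_mid","scraper_1_mid"):
        print(c,l,places(c,l))
for l,z in (("tube_1_mid",15),("scraper_1_mid",6)):
    for r in cut_out("top",l):
        P,b=maskrect(r["mask"],"top",z); print(l,r["score"],P.mean(0),b)
E
```

```text
top tray [(0.83, array([ 527.8, -125.4,    2.7]))]
top can_mid [(0.6, array([ 490.2, -374.4,   71.1]))]
top tube_1_mid [(0.62, array([485.4,  66.5,  14.4]))]
top scraper_1_mid [(0.82, array([507. , -38.9,   6. ]))]
side tray [(0.95, array([ 5.274e+02, -1.279e+02,  2.000e-01]))]
side can_mid [(0.9, array([ 486.2, -370.6,   73. ]))]
side tube_1_mid [(0.59, array([485. ,  71.7,  13. ]))]
side scraper_1_mid [(0.67, array([509.1, -39. ,   4.6])), (0.23, array([487.2,  67.9,  15. ]))]
tube_1_mid 0.57 [ 736.5269  -208.88225] ((737.4112548828125, -208.69061279296875), (98.41583251953125, 96.65909576416016), 45.14558029174805)
scraper_1_mid 0.71 [519.63446 -38.32953] ((509.30084228515625, -35.684326171875), (149.9108428955078, 43.43350601196289), 8.379398345947266)
```

Run:
```python
from h import *
f=cv2.imread("pics/top0.png"); 
cv2.imwrite("pics/z1.png",cv2.resize(f[170:270,190:350],None,fx=5,fy=5,interpolation=2))
cv2.imwrite("pics/z2.png",cv2.resize(f[170:270,310:470],None,fx=5,fy=5,interpolation=2))
```

```text
(no output)
```

View pics/z1.png

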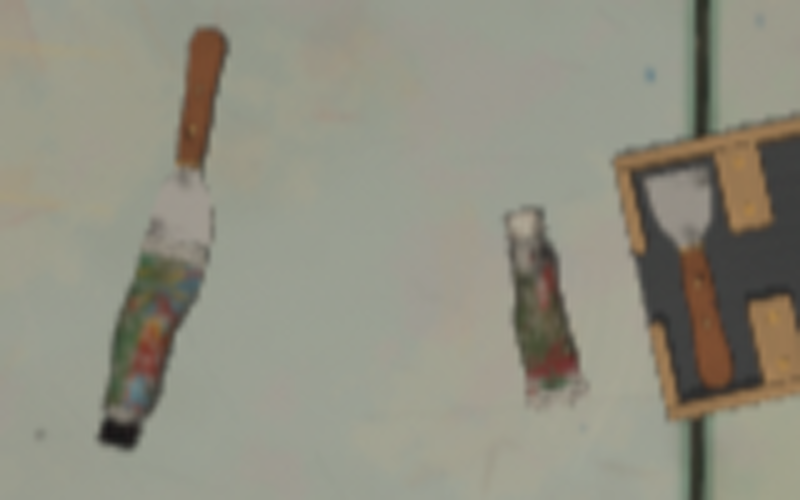

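View pics/z2.png

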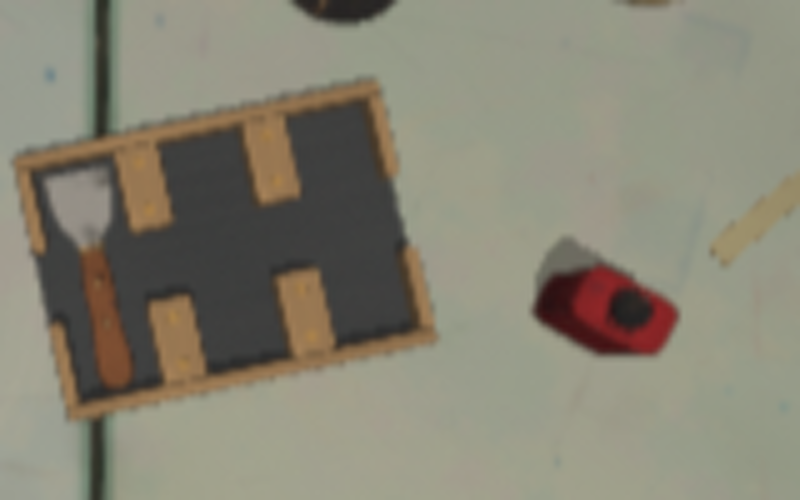

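```bash
cat > fit.py <<'E'
from h import *
from scipy.optimize import differential_evolution as DE
def hullmask(cam,pts):
    p=np.array([w2px(cam,x) for x in pts]); m=np.zeros((1600,2560),np.uint8)
    cv2.fillConvexPoly(m,cv2.convexHull((p*4+1.5).round().astype(np.int32)),1); return cv2.resize(m*1.0,(640,400),interpolation=cv2.INTER_AREA)
E
python3 - <<'E'
from fit import *
q=np.array([[15,158],[378,82],[435,338],[72,415]])/5-.4+[310,170]
W=np.array([px2w("top",*a,46)[:2] for a in q]);print("tray",W.mean(0),W)
e=W[1]-W[0];e2=W[3]-W[2]; 
for a,b in((0,1),(3,2),(0,3),(1,2)): d=W[b]-W[a];print(np.linalg.norm(d),np.degrees(np.arctan2(d[1],d[0])))
a,b=[px2w("top",*(np.array(c)/5-.4+[190,170]),15)[:2] for c in((525,208),(557,402))]
d=a-b;print("tube",(a+b)/2,np.linalg.norm(d),np.degrees(np.arctan2(d[1],d[0])))
M={}
for c in("top","side"):
    f=cv2.imread(f"pics/{c}0.png").astype(int)
    r=cut_out(c,"can_mid"); print(c,[(x["score"],x["mask"].sum()) for x in r])
    m=(f[:,:,2]>1.8*f[:,:,1])&(f[:,:,2]>1.8*f[:,:,0])&(f[:,:,2]>50)
    near=np.zeros_like(m);u,v=w2px(c,[488,-372,70]).astype(int);near[v-45:v+45,u-30:u+30]=1;M[c]=(m&near)|(r[0]["mask"] if r else False); print(M[c].sum(),r[0]["mask"].sum())
def cost(p):
    x,y,th=p;R=np.array([[np.cos(th),-np.sin(th)],[np.sin(th),np.cos(th)]]);P=[]
    for sx in(-20,20):
        for sy in(-33,33):
            for z in(0,122): P.append([*(R@[sx,sy]+[x,y]),z])
    k=[[x+13*np.cos(t),y+13*np.sin(t),144] for t in np.linspace(0,6.28,12)]
    s=0
    for c in M: s+=np.abs(hullmask(c,P+k)-M[c]).sum()/M[c].sum()
    return s
r=DE(cost,[(460,515),(-400,-345),(0,np.pi)],seed=1,maxiter=40);print("can",r.x,np.degrees(r.x[2]),r.fun)
E
```

```text
tray [ 528.62976053 -126.28636404] [[ 587.07855364   15.68357484]
 [ 641.94758898 -228.71814772]
 [ 470.13449365 -266.95024399]
 [ 415.35840586  -25.16063928]]
250.48515530798437 -77.34669749962173
247.9165842293874 -77.23541909472411
176.5107899850461 -166.6206180691081
176.01543373368816 -167.4548565375181
tube [488.39689692  65.72183577] 134.52734709226866 10.485743500588677
top [(0.75, np.int64(413))]
413 413
side [(0.61, np.int64(880))]
890 880Traceback (most recent call last):
  File "<stdin>", line 23, in <module>
    return fun(*args, **kwargs)
    ret = solver.solve()
    next(self)
    ~~~~^^^^^^
    energy = self.func(parameters)
    return self.f(x, *self.args)
           ~~~~~~^^^^^^^^^^^^^^^
  File "<stdin>", line 21, in cost
  File "fit.py", line 4, in hullmask
    p=np.array([w2px(cam,x) for x in pts]); m=np.zeros((1600,2560),np.uint8)
                ~~~~^^^^^^^
  File "h.py", line 8, in w2px
    p=camera_params(cam);K,R,t=map(np.array,(p["K"],p["R"],p["t"]))
ValueError: time passes only in moves, steps and waits
```

```bash
sed -i 's/^def px2w/_c={}\n_cp=camera_params\ndef camera_params(c):\n    if c not in _c: _c[c]=_cp(c)\n    return _c[c]\ndef px2w/' h.py
python3 - <<'E'
from fit import *
M={}
for c in("top","side"):
    r=cut_out(c,"can_mid");M[c]=r[0]["mask"]
def cost(p,show=None):
    x,y,th=p;R=np.array([[np.cos(th),-np.sin(th)],[np.sin(th),np.cos(th)]]);P=[]
    for sx in(-20,20):
        for sy in(-33,33):
            for z in(0,122): P.append([*(R@[sx,sy]+[x,y]),z])
    k=[[x+13*np.cos(t),y+13*np.sin(t),144] for t in np.linspace(0,6.28,12)]
    return sum(np.abs(hullmask(c,P+k)-M[c]).sum()/M[c].sum() for c in M)
r=DE(cost,[(460,515),(-400,-345),(0,np.pi)],seed=1,maxiter=15,popsize=8,polish=False);print("can",r.x,np.degrees(r.x[2]),r.fun)
for d in (-20,-10,10,20): print(d,cost(r.x+[0,0,np.radians(d)]))
E
```

```text
can [ 489.29147994 -375.12866976    2.70190111] 154.80753020093823 0.21746454022672243
-20 0.6011152115892582
-10 0.37942438917015187
10 0.37393999009465106
20 0.6431064962579793
```

```bash
python3 -m pendant '[[31,-49,-5,0,0,2.2,1],[31,-49,-10,0,0,2.2,0.85],[31,-49,-10,0,0,2.2,0.85],[31,-49,-10,0,0,2.2,0.85],[31,-49,-10,0,0,2.2,0.85],[31,-49,-10,0,0,2.2,0.85],[31,-49,-15,0,0,2.2,0.85],[31,-49,-15,0,0,2.2,0.85],[31,-49,-15,0,0,2.2,0.85],[31,-49,-15,0,0,2.2,0.85],[31,-49,-15,0,0,2.2,0.85],[0,0,0,0,0,0,0.85]]' 40
cat > s.py <<'E'
from h import *
from scipy.spatial.transform import Rotation as Ro
s=state();M=Ro.from_quat(s["ee_rot"]).as_matrix()
print("t",round(s["time_s"],2),"tcp",s["tcp_pos"].round(1),"yaw_y",np.degrees(np.arctan2(M[1,1],M[0,1])).round(1),"y",M[:,1].round(3),"z",M[:,2].round(3),"F",s["ft_force"].round(1),"gap",round(s["finger_gap"],1),"q",s["joints"].round(2))
E
python3 s.py
```

```text
time_s: 2.3
tcp_pos: [488.1, 65.8, 119.6]
ee_rot: [-0.091, 0.996, -0.0, 0.0]
ft_force: [-1.4, 1.3, 0.4]
finger_gap: 72.3
t 2.3 tcp [488.1  65.8 119.6] yaw_y 100.5 y [-0.182  0.983 -0.   ] z [ 0. -0. -1.] F [-1.4  1.3  0.4] gap 72.3 q [ 0.11  0.44  2.   -0.    0.7  -1.64]
```

```bash
python3 -m pendant '[[0,0,-30,0,0,0,0.85],[0,0,-30,0,0,0,0.85],[0,0,0,0,0,0,0.85]]' >/dev/null
python3 - <<'E'
from h import *
a=grab_frame("top")[170:270,250:350];b=grab_frame("side")[150:250,230:330]
cv2.imwrite("pics/a1.png",cv2.resize(np.hstack([a,b])[:,:,::-1],None,fx=4,fy=4,interpolation=2))
E
python3 s.py
```

```text
t 2.77 tcp [486.3  69.4  60.9] yaw_y 100.8 y [-0.187  0.982  0.   ] z [-0.  0. -1.] F [0.  0.  0.1] gap 72.5 q [ 0.12  0.55  2.02  0.    0.57 -1.64]
```

View pics/a1.png

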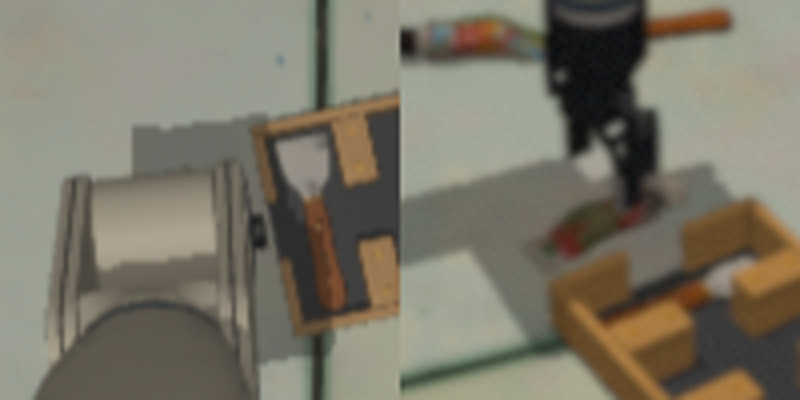

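The side view (right half) shows the open fingers at about (615,170) coming down over the tube, with its middle about (610,215). It lines up, so I lower, grip and lift.

```bash
python3 -m pendant '[[0,-1,-20,0,0,0,0.85],[0,0,-12,0,0,0,0.85],[0,0,-5,0,0,0,0.85],[0,0,0,0,0,0,0.2],[0,0,0,0,0,0,0.2],[0,0,0,0,0,0,0.2],[0,0,0,0,0,0,0.2]]' 40; python3 s.py
```

```text
time_s: 3.65
tcp_pos: [486.7, 67.8, 24.1]
ee_rot: [-0.094, 0.996, 0.0, 0.0]
ft_force: [-1.2, 0.6, 5.9]
finger_gap: 35.0
t 3.65 tcp [486.7  67.8  24.1] yaw_y 100.7 y [-0.186  0.983 -0.   ] z [ 0.001  0.    -1.   ] F [-1.2  0.6  5.9] gap 35.0 q [ 0.11  0.62  2.02  0.    0.49 -1.64]
```

```bash
python3 -m pendant '[[0,0,1,0,0,0,0.2],[0,0,0,0,0,0,0.2]]' 40; python3 -m pendant '[[0,0,10,0,0,0,0.2],[0,0,30,0,0,0,0.2],[0,0,30,0,0,0,0.2],[0,0,0,0,0,0,0.2]]'
python3 - <<'E'
from h import *
a=grab_frame("top")[170:270,250:350];b=grab_frame("side")[130:230,230:330]
cv2.imwrite("pics/a2.png",cv2.resize(np.hstack([a,b])[:,:,::-1],None,fx=4,fy=4,interpolation=2))
E
python3 s.py
```

```text
time_s: 3.9
tcp_pos: [486.5, 67.8, 24.5]
ee_rot: [-0.094, 0.996, -0.0, 0.0]
ft_force: [0.6, 0.5, -0.6]
finger_gap: 35.4
time_s: 4.4
tcp_pos: [487.9, 68.0, 96.6]
ee_rot: [-0.094, 0.996, 0.0, 0.002]
ft_force: [0.0, 0.4, -1.5]
finger_gap: 35.4
t 4.5 tcp [486.3  67.8  94.5] yaw_y 100.7 y [-0.187  0.982 -0.   ] z [ 0.001  0.    -1.   ] F [ 0.2 -1.1 -1.2] gap 35.2 q [ 0.11  0.48  2.01 -0.    0.64 -1.64]
```

View pics/a2.png

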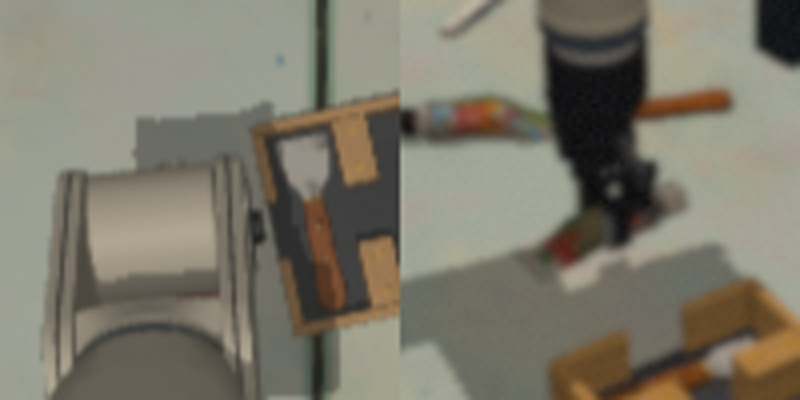

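```bash
python3 -m pendant '[[8,-39,0,0,0,0.5,0.2],[8,-39,0,0,0,0.5,0.2],[8,-39,0,0,0,0.5,0.2],[9,-39,0,0,0,0.6,0.2],[9,-38,0,0,0,0,0.2],[0,0,0,0,0,0,0.2],[0,0,0,0,0,0,0.2]]'; python3 s.py
python3 - <<'E'
from h import *
a=grab_frame("top")[170:270,310:410];b=grab_frame("side")[170:290,240:390]
cv2.imwrite("pics/a3.png",cv2.resize(b[:,:,::-1],None,fx=5,fy=5,interpolation=2))
for l in("tube_1_mid","tray"): print(places("side",l))
E
```

```text
time_s: 5.38
tcp_pos: [527.2, -125.7, 93.2]
ee_rot: [-0.112, 0.994, 0.001, -0.001]
ft_force: [-0.2, -0.8, -1.6]
finger_gap: 35.1
t 5.38 tcp [ 527.2 -125.7   93.2] yaw_y 102.8 y [-0.222  0.975  0.001] z [-0.003  0.001 -1.   ] F [-0.2 -0.8 -1.6] gap 35.1 q [-0.26  0.54  1.9   0.    0.7  -2.05]
[(0.89, array([ 525.4, -128.2,   85.2]))]
[(0.65, array([ 5.285e+02, -1.242e+02, -2.000e-01]))]
```

View pics/a3.png

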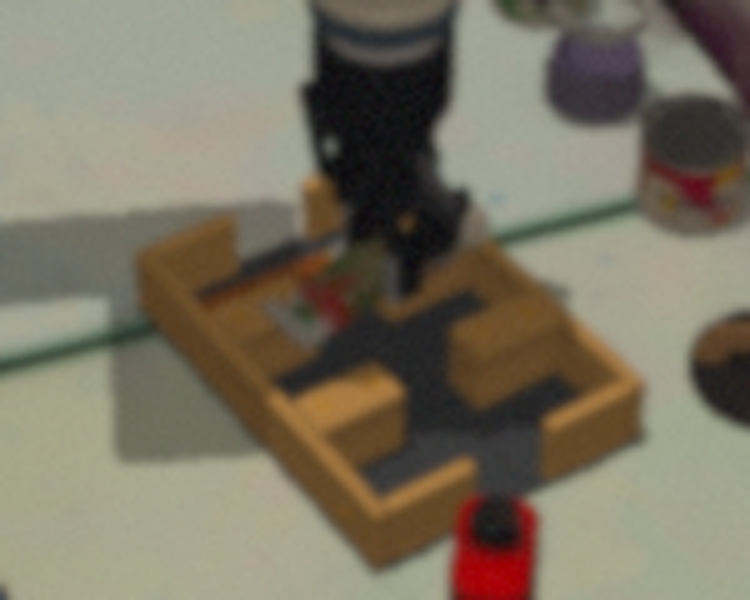

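The side view shows the tube held over the middle compartment, from about (295,325) to (470,230), clear of the fences. I lower it and let go.

```bash
python3 -m pendant '[[2,0,-25,0,0,0,0.2],[0,0,-25,0,0,0,0.2],[0,0,-12,0,0,0,0.2],[0,0,-3,0,0,0,0.2],[0,0,0,0,0,0,0.2],[0,0,0,0,0,0,0.2]]'; python3 s.py
```

```text
time_s: 6.32
tcp_pos: [530.9, -126.3, 30.1]
ee_rot: [-0.112, 0.994, -0.0, 0.001]
ft_force: [1.0, -1.1, -0.9]
finger_gap: 35.1
t 6.33 tcp [ 530.9 -126.3   30.1] yaw_y 102.9 y [-0.222  0.975 -0.001] z [ 0.001 -0.    -1.   ] F [ 1.  -1.1 -0.9] gap 35.1 q [-0.26  0.65  1.9  -0.    0.58 -2.05]
```

```bash
python3 -m pendant '[[-2,0,-4,0,0,0,0.2],[0,0,0,0,0,0,0.2],[0,0,0,0,0,0,0.8],[0,0,0,0,0,0,0.8],[0,0,0,0,0,0,0.8],[0,0,0,0,0,0,0.8],[0,0,30,0,0,0,0.8],[0,0,50,0,0,0,0.9],[0,0,60,0,0,0,1],[0,0,0,0,0,0,1]]'; python3 s.py
python3 - <<'E'
from h import *
b=grab_frame("side")[170:290,240:390]
cv2.imwrite("pics/a4.png",cv2.resize(b[:,:,::-1],None,fx=5,fy=5,interpolation=2))
for l in("tube_1_mid","tray"): print(places("side",l))
E
```

```text
time_s: 7.58
tcp_pos: [531.3, -126.9, 169.9]
ee_rot: [-0.112, 0.994, -0.002, 0.004]
ft_force: [0.2, -0.9, 0.0]
finger_gap: 85.3
t 7.58 tcp [ 531.3 -126.9  169.9] yaw_y 102.8 y [-0.222  0.975 -0.004] z [ 0.009 -0.002 -1.   ] F [ 0.2 -0.9  0. ] gap 85.3 q [-0.26  0.42  1.87  0.    0.85 -2.05]
[(0.84, array([ 527.6, -129.5,   17.9]))]
[(0.97, array([ 5.265e+02, -1.249e+02, -1.000e-01]))]
```

View pics/a4.png

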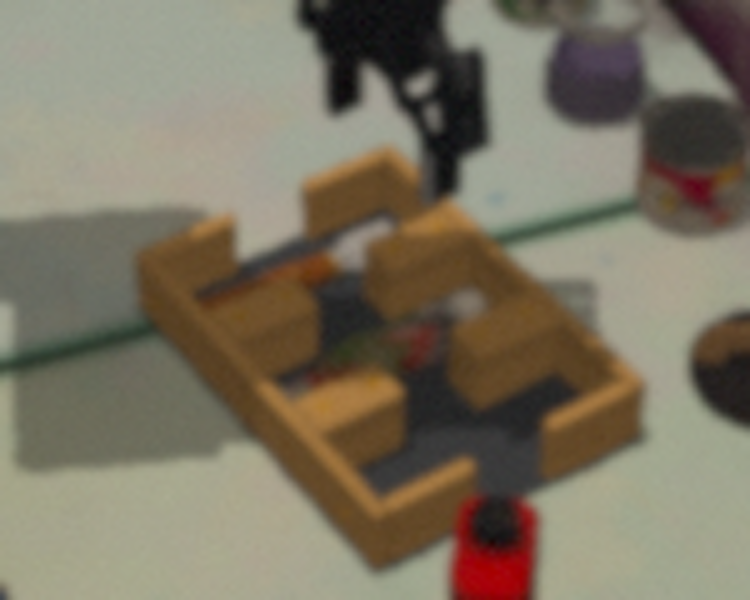

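The tube lies on the floor of the middle compartment, from (300,380) to (470,300). Next is the can.

```bash
python3 -m pendant '[[-3.5,-20,2,0,0,-10.6,1],[-3.5,-21,2,0,0,-10.6,1],[-3.5,-21,2,0,0,-10.6,1],[-3.5,-21,2,0,0,-10.6,1],[-3.5,-21,2,0,0,-10.6,1],[-3.5,-21,2,0,0,-10.6,1],[-3.5,-21,2,0,0,-10.6,1],[-3.5,-21,2,0,0,-10.6,1],[-3.5,-21,1,0,0,-10.6,1],[-3.5,-21,0,0,0,-10.6,1],[-3.5,-20,0,0,0,-10.6,1],[-3,-19,0,0,0,-10.6,1]]'; python3 -m pendant '[[0,0,0,0,0,-0.8,1],[0,0,0,0,0,0,1]]';python3 s.py
python3 - <<'E'
from h import *
b=grab_frame("side")[210:340,270:420]; t=grab_frame("top")[170:300,370:470]
cv2.imwrite("pics/a5.png",cv2.resize(np.hstack([b,t])[:,:,::-1],None,fx=3,fy=3,interpolation=2))
print(places("side","can_mid"))
E
```

```text
time_s: 9.22
tcp_pos: [485.7, -374.1, 179.8]
ee_rot: [0.842, 0.539, -0.001, -0.002]
ft_force: [-0.0, -0.3, 0.1]
finger_gap: 85.6
time_s: 9.48
tcp_pos: [486.3, -373.2, 180.9]
ee_rot: [0.843, 0.537, -0.0, -0.001]
ft_force: [1.1, 0.1, 0.4]
finger_gap: 85.3
t 9.47 tcp [ 486.3 -373.2  180.9] yaw_y -25.0 y [ 0.906 -0.422 -0.003] z [-0.002  0.002 -1.   ] F [1.1 0.1 0.4] gap 85.3 q [-0.67  0.49  1.7   0.    0.95 -0.24]
[(0.94, array([ 489.3, -373.9,   72.2]))]
```

View pics/a5.png

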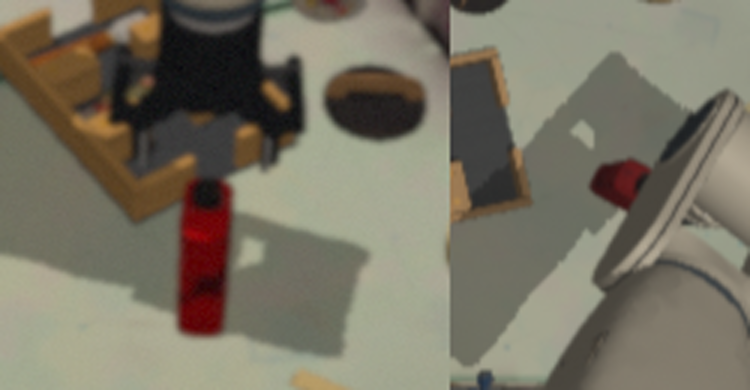

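Side view: the cap at about (207,190) is centred between the open fingers, at (140,150) and (268,150). I lower 75 mm and grip near the top.

```bash
python3 -m pendant '[[3,-1,-20,0,0,0,1],[0,0,-25,0,0,0,1],[0,0,-25,0,0,0,1],[0,0,-5,0,0,0,1],[0,0,0,0,0,0,0.3],[0,0,0,0,0,0,0.3],[0,0,0,0,0,0,0.3],[0,0,0,0,0,0,0.3],[0,0,0,0,0,0,0.3],[0,0,0,0,0,0,0.3]]' 70; python3 s.py
```

```text
time_s: 10.88
tcp_pos: [490.2, -375.6, 108.6]
ee_rot: [0.844, 0.536, 0.0, 0.001]
ft_force: [-2.0, 0.1, 6.3]
finger_gap: 39.6
t 10.88 tcp [ 490.2 -375.6  108.6] yaw_y -25.1 y [ 0.905 -0.425  0.001] z [ 0.001 -0.001 -1.   ] F [-2.   0.1  6.3] gap 39.6 q [-0.67  0.6   1.73 -0.    0.82 -0.23]
```

```bash
python3 -m pendant '[[0,0,10,0,0,0,0.3],[0,0,25,0,0,0,0.3],[0,0,10,0,0,0,0.3],[0,0,0,8.1,-3.8,0,0.3],[0,0,0,8.1,-3.8,0,0.3],[0,0,0,8.1,-3.8,0,0.3],[0,0,0,8.1,-3.8,0,0.3],[0,0,0,0,0,0,0.3]]'; python3 s.py
```

```text
time_s: 11.88
tcp_pos: [488.4, -376.6, 150.3]
ee_rot: [0.804, 0.509, 0.258, -0.165]
ft_force: [-0.6, -0.5, -5.2]
finger_gap: 39.4
t 11.88 tcp [ 488.4 -376.6  150.3] yaw_y -25.3 y [ 0.904 -0.428 -0.003] z [ 0.248  0.529 -0.812] F [-0.6 -0.5 -5.2] gap 39.4 q [-0.92  0.68  1.6   0.58  1.25 -0.77]
```

```bash
python3 -m pendant '[[-5,-10,0,8.1,-3.8,0,0.3],[-5,-10,0,8.1,-3.8,0,0.3],[-5,-10,0,8.1,-3.8,0,0.3],[0,0,-10,8.1,-3.8,0,0.3],[0,0,-20,3.0,-1.4,0,0.3],[0,0,0,0,0,0,0.3]]'; python3 s.py
python3 - <<'E'
from h import *
b=grab_frame("side")[180:380,240:440]
cv2.imwrite("pics/a6.png",cv2.resize(b[:,:,::-1],None,fx=3,fy=3,interpolation=2))
E
```

```text
time_s: 12.62
tcp_pos: [474.6, -403.7, 119.5]
ee_rot: [0.671, 0.425, 0.511, -0.328]
ft_force: [-0.7, 0.6, -4.3]
finger_gap: 39.3
t 12.62 tcp [ 474.6 -403.7  119.5] yaw_y -25.0 y [ 0.906 -0.423 -0.006] z [ 0.407  0.875 -0.263] F [-0.7  0.6 -4.3] gap 39.3 q [-1.08  1.02  1.4   0.9   1.76 -0.99]
```

View pics/a6.png

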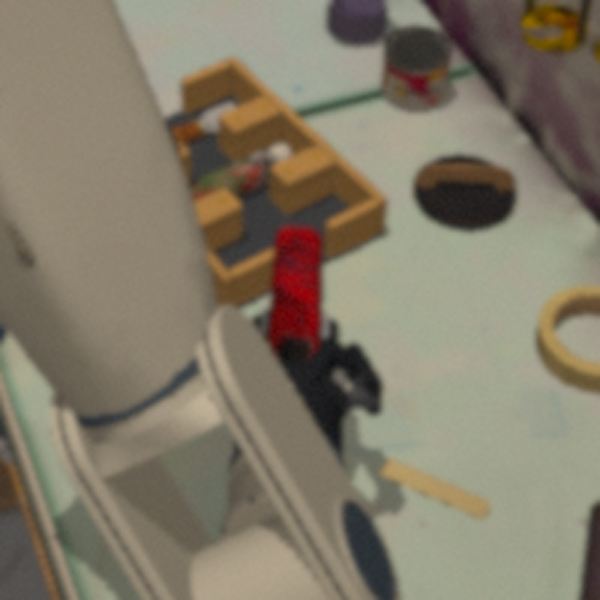

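The can is tilted about 75°, foot end at (298,235) toward the tray and clear of it. I lower it onto its narrow side.

```bash
python3 -m pendant '[[0,0,-20,0,0,0,0.3],[0,0,-20,0,0,0,0.3],[0,0,-12,0,0,0,0.3],[0,0,-3,0,0,0,0.3],[0,0,0,0,0,0,0.3]]'; python3 s.py
```

```text
time_s: 13.3
tcp_pos: [474.9, -405.2, 67.2]
ee_rot: [0.67, 0.426, 0.513, -0.326]
ft_force: [0.4, 0.3, -5.4]
finger_gap: 39.4
t 13.3 tcp [ 474.9 -405.2   67.2] yaw_y -25.1 y [ 0.905 -0.425 -0.001] z [ 0.41   0.874 -0.26 ] F [ 0.4  0.3 -5.4] gap 39.4 q [-1.08  1.1   1.37  0.9   1.73 -1.04]
```

```bash
python3 -m pendant '[[0,0,-3,0,0,0,0.3],[0,0,-2,0,0,0,0.3],[0,0,0,0,0,0,0.3]]'; python3 -m pendant '[[0,0,-2,2.7,-1.3,0,0.3],[0,0,-2,2.7,-1.3,0,0.3],[0,0,0,0,0,0,0.3]]'; python3 s.py
```

```text
time_s: 13.68
tcp_pos: [474.9, -405.2, 62.3]
ee_rot: [0.67, 0.426, 0.513, -0.326]
ft_force: [0.0, -0.4, -5.8]
finger_gap: 39.0
time_s: 14.05
tcp_pos: [474.6, -404.9, 57.4]
ee_rot: [0.642, 0.408, 0.548, -0.348]
ft_force: [0.4, -0.5, -4.8]
finger_gap: 39.4
t 14.05 tcp [ 474.6 -404.9   57.4] yaw_y -25.1 y [ 0.905 -0.425 -0.001] z [ 0.419  0.894 -0.158] F [ 0.4 -0.5 -4.8] gap 39.4 q [-1.09  1.16  1.33  0.94  1.81 -1.05]
```

```bash
python3 -m pendant '[[0,0,-4,0,0,0,0.3],[0,0,-2,0,0,0,0.3],[0,0,0,0,0,0,0.3]]'; python3 -m pendant '[[0,0,0,0,0,0,0.6],[0,0,0,0,0,0,0.8],[0,0,0,0,0,0,0.9],[0,0,0,0,0,0,0.9],[0,0,0,0,0,0,0.9]]'; python3 s.py
python3 - <<'E'
from h import *
b=grab_frame("side")[180:380,240:440]
cv2.imwrite("pics/a7.png",cv2.resize(b[:,:,::-1],None,fx=3,fy=3,interpolation=2))
print(places("side","can_mid"))
E
```

```text
time_s: 14.42
tcp_pos: [474.9, -405.2, 52.5]
ee_rot: [0.642, 0.408, 0.547, -0.348]
ft_force: [0.1, 0.4, -4.9]
finger_gap: 39.1
time_s: 15.05
tcp_pos: [474.9, -405.2, 52.4]
ee_rot: [0.642, 0.408, 0.548, -0.348]
ft_force: [0.1, -0.6, 0.2]
finger_gap: 77.0
t 15.05 tcp [ 474.9 -405.2   52.4] yaw_y -25.1 y [ 0.905 -0.425  0.001] z [ 0.419  0.894 -0.158] F [ 0.1 -0.6  0.2] gap 77.0 q [-1.09  1.17  1.33  0.94  1.81 -1.06]
[(0.64, array([ 487.7, -375.9,   32.4]))]
```

View pics/a7.png

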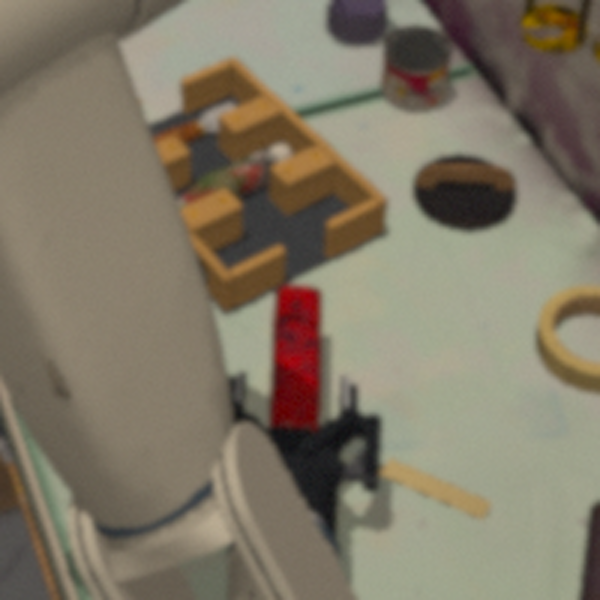

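The can lies on its narrow side with its middle near (298,355) in the crop, clear of both fingers. I back the fingers out, go up, and turn the tool upright again.

```bash
python3 -m pendant '[[-10,-21,4,0,0,0,0.9],[-20,-43,8,0,0,0,1],[-10,-21,20,0,0,0,1],[0,0,30,-8.1,3.8,0,1],[0,0,30,-8.1,3.8,0,1],[0,0,20,-8.1,3.8,0,1],[0,0,10,-8.1,3.8,0,1],[0,0,0,-8.1,3.8,0,1],[10,20,0,-8.1,3.8,0,1],[20,43,0,-8.1,3.8,0,1],[20,43,0,-8.1,3.8,0,1],[20,43,0,-8.1,3.8,0,1]]';python3 s.py
python3 -m pendant '[[20,43,0,-4,1.9,0,1],[0,0,0,0,0,0,1]]';python3 s.py
```

```text
time_s: 16.65
tcp_pos: [505.7, -341.7, 176.1]
ee_rot: [0.845, 0.535, 0.002, 0.001]
ft_force: [1.1, 0.0, -0.9]
finger_gap: 85.4
t 16.65 tcp [ 505.7 -341.7  176.1] yaw_y -25.2 y [ 0.904 -0.427  0.004] z [ 0.004 -0.001 -1.   ] F [ 1.1  0.  -0.9] gap 85.4 q [-0.61  0.49  1.72  0.    0.93 -0.18]
time_s: 16.9
tcp_pos: [526.8, -295.3, 175.2]
ee_rot: [0.842, 0.538, -0.03, 0.019]
ft_force: [-0.1, -1.0, 0.2]
finger_gap: 85.4
t 16.9 tcp [ 526.8 -295.3  175.2] yaw_y -24.8 y [ 0.908 -0.42   0.   ] z [-0.03  -0.065 -0.997] F [-0.1 -1.   0.2] gap 85.4 q [-0.5   0.48  1.73 -0.09  0.92 -0.01]
```

```bash
python3 -m pendant '[[0,40,0,3.5,-1.7,0,1],[0,40,0,0,0,0,1],[0,0,0,0,0,0,1]]'>/dev/null;python3 s.py
python3 - <<'E'
from fit import *
F={c:grab_frame(c) for c in("side","top")}
cv2.imwrite("pics/a8.png",cv2.resize(np.hstack([F["side"][200:340,260:400],F["top"][180:320,370:510]])[:,:,::-1],None,fx=2.8,fy=2.8,interpolation=2))
M={}
for c in("top","side"):
    print(c,places(c,"can_mid"))
    r=cut_out(c,"can_mid"); print([(x["score"],x["mask"].sum()) for x in r])
    if r: M[c]=r[0]["mask"]
def cost(p):
    x,y,th=p;d=np.array([np.cos(th),np.sin(th)]);n=np.array([-d[1],d[0]]);P=[]
    for a in(-72,57):
        for b in(-20,20):
            for z in(0,66): P.append([*(np.array([x,y])+a*d+b*n),z])
    k=[[*(np.array([x,y])+72*d+13*np.cos(t)*n),33+13*np.sin(t)] for t in np.linspace(0,6.28,12)]
    return sum(np.abs(hullmask(c,P+k)-M[c]).sum()/M[c].sum() for c in M)
r=DE(cost,[(465,515),(-405,-345),(np.radians(215),np.radians(275))],seed=1,maxiter=15,popsize=8,polish=False);print("can",r.x,np.degrees(r.x[2]),r.fun)
E
```

```text
t 17.27 tcp [ 524.4 -218.2  174.7] yaw_y -25.1 y [ 0.905 -0.424  0.   ] z [-0.001 -0.003 -1.   ] F [-0.3 -0.7  0.3] gap 85.2 q [-0.41  0.44  1.81 -0.    0.89  0.03]
top [(0.73, array([ 485.1, -377.9,   33.2]))]
[(0.71, np.int64(637)), (0.66, np.int64(261))]
side [(0.7, array([ 484.6, -375.1,   32. ]))]
[(0.87, np.int64(898))]
can [ 488.46478721 -379.69349664    4.29226468] 245.92865090578013 2.091174286658299
```

View pics/a8.png

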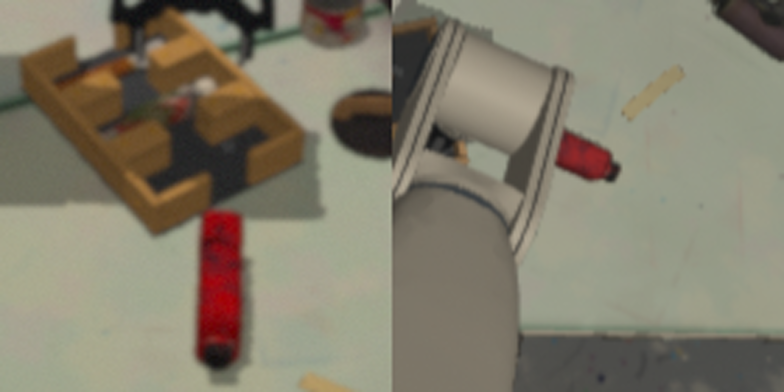

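Run:
```python
from fit import *
m=cut_out("side","can_mid")[0]["mask"]
def cost(p):
    x,y,th=p;d=np.array([np.cos(th),np.sin(th)]);n=np.array([-d[1],d[0]]);P=[]
    for a in(-72,50):
        for b in(-20,20):
            for z in(0,66): P.append([*(np.array([x,y])+a*d+b*n),z])
    k=[[*(np.array([x,y])+72*d+13*np.cos(t)*n),33+13*np.sin(t)] for t in np.linspace(0,6.28,12)]
    return np.abs(hullmask("side",P+k)-m).sum()/m.sum()
r=DE(cost,[(465,515),(-405,-345),(np.radians(215),np.radians(275))],seed=1,maxiter=20,popsize=8,polish=False);print("can",r.x,np.degrees(r.x[2]),r.fun)
```

```text
can [ 488.25413302 -380.39653321    4.28569745] 245.5523759498355 0.07307906458797328
```

```bash
python3 -m pendant '[[-9,-40,0,0,0,0,1],[-9,-40,0,0,0,0,1],[-9,-40,0,0,0,0,1],[-10,-40,-10,0,0,0,1],[0,0,-25,0,0,0,1],[0,0,-25,0,0,0,1],[0,0,-5,0,0,0,1],[0,0,0,0,0,0,1]]';python3 s.py
python3 - <<'E'
from fit import *
b=grab_frame("side")[200:340,260:400]
cv2.imwrite("pics/a9.png",cv2.resize(b[:,:,::-1],None,fx=4,fy=4,interpolation=2))
E
```

```text
time_s: 18.62
tcp_pos: [487.9, -378.4, 109.4]
ee_rot: [0.844, 0.536, -0.001, 0.001]
ft_force: [0.4, 0.1, 1.2]
finger_gap: 85.4
t 18.62 tcp [ 487.9 -378.4  109.4] yaw_y -25.1 y [ 0.905 -0.424  0.   ] z [-0.001 -0.003 -1.   ] F [0.4 0.1 1.2] gap 85.4 q [-0.68  0.59  1.73 -0.    0.82 -0.24]
```

View pics/a9.png

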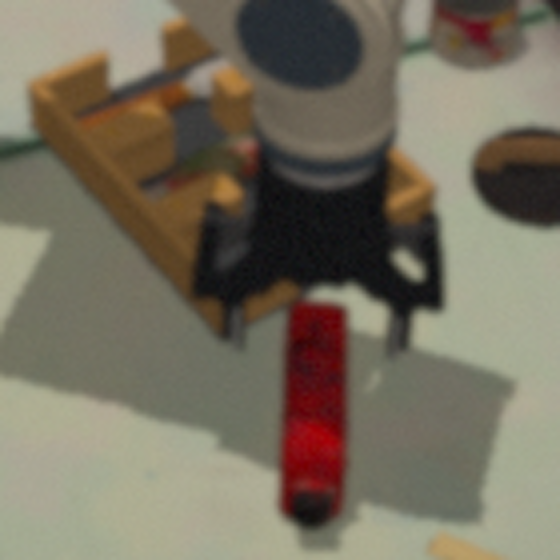

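The fingers at (232,340) and (400,340) straddle the can, with its middle at about x 315. I go down, grip and lift.

```bash
python3 -m pendant '[[0,0,-25,0,0,0,1],[0,0,-25,0,0,0,1],[0,0,-15,0,0,0,1],[0,0,-5,0,0,0,1],[0,0,0,0,0,0,1],[0,0,0,0,0,0,0.3],[0,0,0,0,0,0,0.3],[0,0,0,0,0,0,0.3],[0,0,0,0,0,0,0.3],[0,0,0,0,0,0,0.3],[0,0,0,0,0,0,0.3]]' 60; python3 s.py
python3 -m pendant '[[0,0,10,0,0,0,0.3],[0,0,25,0,0,0,0.3],[0,0,35,0,0,0,0.3],[0,0,0,0,0,0,0.3],[0,0,0,0,0,0,0.3]]'; python3 s.py
```

```text
time_s: 20.05
tcp_pos: [488.2, -378.4, 40.1]
ee_rot: [0.844, 0.537, -0.001, 0.002]
ft_force: [-0.9, 1.4, 6.0]
finger_gap: 38.9
t 20.05 tcp [ 488.2 -378.4   40.1] yaw_y -25.1 y [ 0.906 -0.424  0.002] z [-0.    -0.004 -1.   ] F [-0.9  1.4  6. ] gap 38.9 q [-0.68  0.7   1.74 -0.    0.7  -0.24]
time_s: 20.68
tcp_pos: [487.3, -377.6, 108.4]
ee_rot: [0.844, 0.537, -0.001, 0.0]
ft_force: [-0.2, 0.2, -5.6]
finger_gap: 39.3
t 20.68 tcp [ 487.3 -377.6  108.4] yaw_y -25.1 y [ 0.906 -0.424 -0.001] z [-0.002 -0.002 -1.   ] F [-0.2  0.2 -5.6] gap 39.3 q [-0.68  0.6   1.73 -0.    0.82 -0.24]
```

```bash
python3 -m pendant '[[5,15,10,0,0,-8.7,0.3],[10,27,5,0,0,-8.7,0.3],[12,31,0,0,0,-8.7,0.3],[12,31,0,0,0,-8.7,0.3],[11,31,0,0,0,-8.7,0.3],[10,31,0,0,0,-8.6,0.3],[0,0,0,0,0,0,0.3],[0,0,0,0,0,0,0.3]]'; python3 s.py
python3 - <<'E'
from fit import *
b=grab_frame("side")[170:310,240:400]; t=grab_frame("top")[170:270,310:410]
cv2.imwrite("pics/b1.png",cv2.resize(b[:,:,::-1],None,fx=4.5,fy=4.2,interpolation=2))
cv2.imwrite("pics/b1t.png",cv2.resize(t[:,:,::-1],None,fx=4,fy=4,interpolation=2))
print(places("side","can_mid"),places("side","tray"))
E
```

```text
time_s: 21.68
tcp_pos: [547.1, -212.0, 123.1]
ee_rot: [0.994, 0.112, -0.003, 0.0]
ft_force: [0.2, 0.3, -4.7]
finger_gap: 39.3
t 21.68 tcp [ 547.1 -212.   123.1] yaw_y -77.1 y [ 0.223 -0.975 -0.   ] z [-0.005 -0.001 -1.   ] F [ 0.2  0.3 -4.7] gap 39.3 q [-0.39  0.54  1.79 -0.    0.82  0.96]
[(0.57, array([ 543.6, -212.3,  114.5]))] [(0.65, array([ 527.1, -122.8,   -0.8]))]
```

View pics/b1.png

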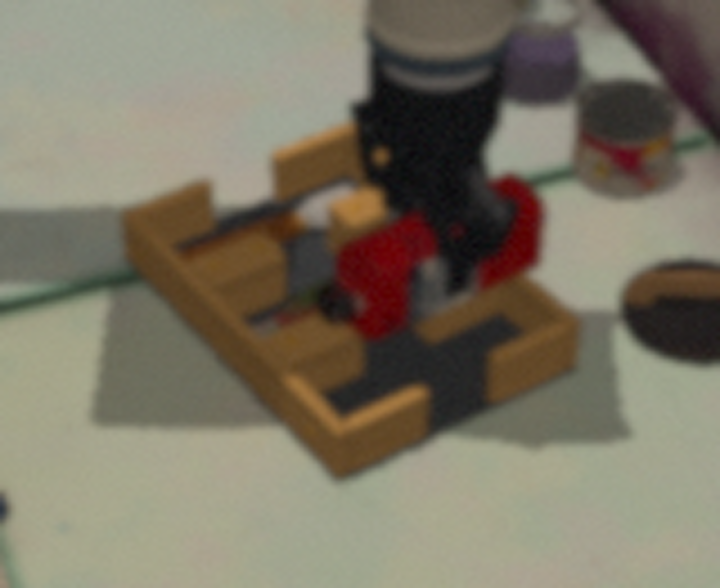

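View pics/b1t.png

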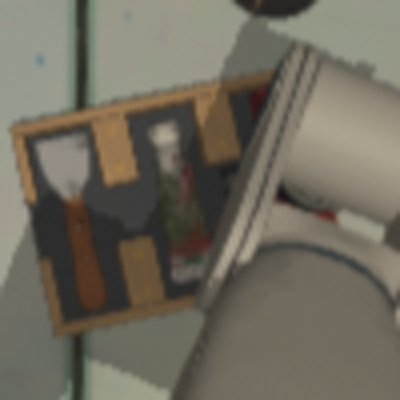

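The top view shows the tube lying well inside the middle compartment, from (163,130) to (188,275). The side view shows the can held level along the right compartment. I lower it slowly and watch the force.

```bash
python3 -m pendant '[[1,0,-25,0,0,0,0.3],[0,0,-15,0,0,0,0.3],[0,0,-10,0,0,0,0.3],[0,0,-8,0,0,0,0.3],[0,0,-8,0,0,0,0.3],[0,0,0,0,0,0,0.3]]'; python3 s.py
```

```text
time_s: 22.62
tcp_pos: [548.6, -212.0, 57.8]
ee_rot: [0.994, 0.111, -0.002, 0.0]
ft_force: [0.2, 0.3, -3.0]
finger_gap: 38.9
t 22.62 tcp [ 548.6 -212.    57.8] yaw_y -77.2 y [ 0.222 -0.975  0.   ] z [-0.004 -0.001 -1.   ] F [ 0.2  0.3 -3. ] gap 38.9 q [-0.39  0.65  1.8  -0.    0.7   0.96]
```

No lateral contact.

```bash
python3 -m pendant '[[0,0,-6,0,0,0,0.3],[0,0,-6,0,0,0,0.3],[0,0,-3,0,0,0,0.3],[0,0,0,0,0,0,0.3],[0,0,0,0,0,0,0.3]]'; python3 s.py
```

```text
time_s: 23.25
tcp_pos: [549.0, -212.2, 43.4]
ee_rot: [0.994, 0.111, -0.001, 0.001]
ft_force: [0.6, 0.0, -3.9]
finger_gap: 39.3
t 23.25 tcp [ 549.  -212.2   43.4] yaw_y -77.2 y [ 0.221 -0.975  0.001] z [-0.003 -0.001 -1.   ] F [ 0.6  0.  -3.9] gap 39.3 q [-0.39  0.67  1.8  -0.    0.67  0.96]
```

```bash
python3 -m pendant '[[0,0,0,0,0,0,0.6],[0,0,0,0,0,0,0.85],[0,0,0,0,0,0,0.85],[0,0,0,0,0,0,0.85],[0,0,0,0,0,0,0.85],[0,0,20,0,0,0,0.85],[0,0,40,0,0,0,0.9],[0,0,50,0,0,0,1],[-40,-30,20,0,0,0,1],[-40,-40,20,0,0,0,1],[-40,-40,0,0,0,0,1],[0,0,0,0,0,0,1]]'; python3 -m pendant '[[-20,-50,0,0,0,0,1],[-20,-50,0,0,0,0,1],[0,0,0,0,0,0,1]]'; python3 s.py
python3 - <<'E'
from fit import *
b=grab_frame("side")[170:310,240:400]; t=grab_frame("top")[170:270,190:410]
cv2.imwrite("pics/b2.png",cv2.resize(b[:,:,::-1],None,fx=4.5,fy=4.2,interpolation=2))
cv2.imwrite("pics/b2t.png",cv2.resize(t[:,:,::-1],None,fx=3.6,fy=3.6,interpolation=2))
for c in("side","top"):
  for l in("can_mid","tube_1_mid","scraper_1_mid","tray"): print(c,l,places(c,l))
E
```

```text
time_s: 24.75
tcp_pos: [426.7, -324.5, 195.1]
ee_rot: [0.994, 0.109, -0.001, 0.001]
ft_force: [0.1, -0.6, -0.7]
finger_gap: 85.3
time_s: 25.12
tcp_pos: [388.6, -424.8, 194.4]
ee_rot: [0.994, 0.11, -0.001, 0.002]
ft_force: [1.0, 0.3, 0.1]
finger_gap: 85.8
t 25.12 tcp [ 388.6 -424.8  194.4] yaw_y -77.4 y [ 0.219 -0.976  0.003] z [-0.001 -0.003 -1.   ] F [1.  0.3 0.1] gap 85.8 q [-0.85  0.42  1.78 -0.    0.94  0.5 ]
side can_mid [(0.61, array([ 544.9, -213.2,   35.6]))]
side tube_1_mid [(0.4, array([ 530.7, -126.8,   18.1]))]
side scraper_1_mid []
side tray [(0.78, array([ 528. , -123.6,   -1.8]))]
top can_mid [(0.59, array([ 544.9, -210.6,   35.2]))]
top tube_1_mid [(0.76, array([ 526.8, -126.8,   16.2]))]
top scraper_1_mid [(0.76, array([504.4, -38.9,   7.4])), (0.58, array([ 7.442e+02,  6.600e+01, -6.000e-01])), (0.53, array([ 548.7, -213.5,   37. ]))]
top tray [(0.65, array([ 532.7, -126.7,    4.4]))]
```

View pics/b2.png

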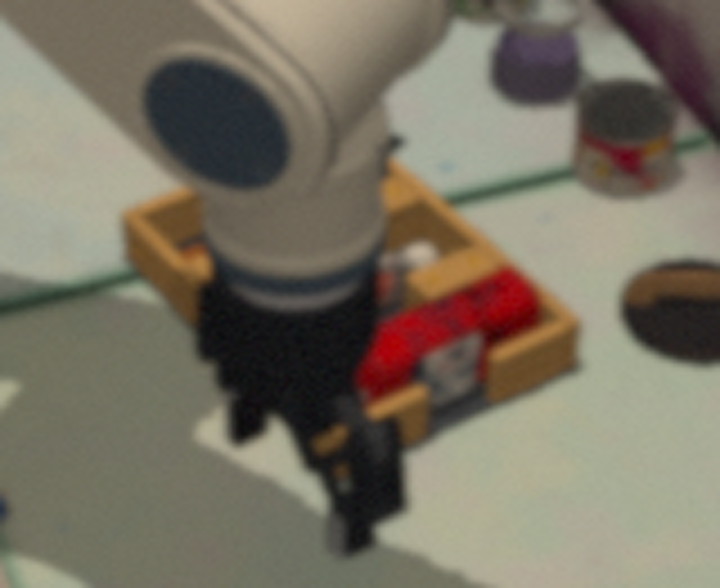

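View pics/b2t.png

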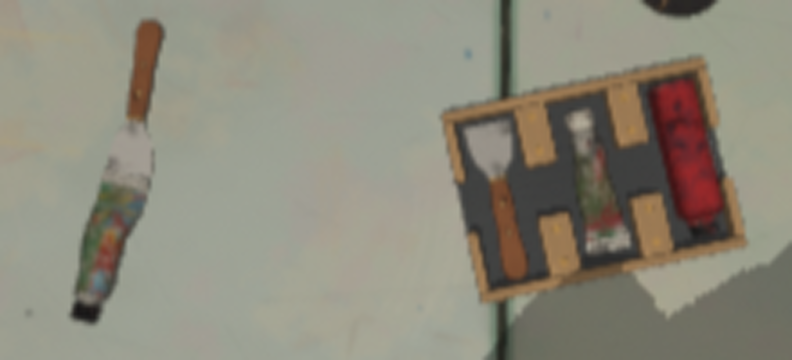

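```bash
python3 -m pendant '[[0,0,0,0,0,0,1],[0,0,0,0,0,0,1]]'; python3 -c "
from plant import *
print(sign_off())"
```

```text
time_s: 25.88
tcp_pos: [388.9, -422.1, 193.3]
ee_rot: [0.994, 0.112, -0.002, 0.001]
ft_force: [-0.2, -0.3, -0.5]
finger_gap: 85.3
the job is handed in; nothing more can be done
None
```

The loan tray now holds one can, one tube and one scraper, each in its own compartment. I handed the job in at 25.9 s; no verdict is reported.

- **Scraper:** it was already in the left compartment, so I left it there.
- **Tube:** I moved the one beside the tray into the middle compartment.
- **Can:** I tipped it while pinched, laid it on its narrow side on the worktop about 250 mm from the tray centre, and let go. I then gripped it again round its middle and put it in the right compartment.

**Last checks:** both views show the can and tube lying lengthwise on the compartment floors. Detection puts the can about 3 mm and the tube 1–4 mm from their compartment centres. The can's middle is at 35 mm high and the tube's at 16–18 mm. The spare tube and scraper were never touched and look unmoved. The arm stood clear with the gripper open.

**Disagreements:**
- In the last pictures the side camera did not find the scraper because the arm hid it; the top camera did.
- Two low-score scraper reports from the top camera were false, one of them on the can.
- The top camera's last tray position was about 5 mm off the earlier ones in x. Against it, the can and tube would still be within tolerance.

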